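# Proof-pull the bench spring gauge to its red mark

### The arm

A 6-joint arm with a two-finger parallel gripper is mounted at the origin on the work surface; the furniture and walls round the work are solid. World frame = base frame: x ahead of the robot, y to its left, z up, the work surface at z = 0. Lengths are in m, angles in rad, forces in N, time in s.
With the tool pointing down it reaches from about 0.35 to 0.975 m from the base axis. Payload 17.4 kg.
Tool frame: the origin (TCP) lies between the finger pads; the fingertips stand 19 mm ahead of it and the grasp point (between the pads) is the TCP (r.tips_ahead is the distance from the TCP to the fingertips, in m); z points along the fingers, y is the line along which they close (so a half turn about z gives the same grasp; the last joint's range is limited). The gripper opens to 85 mm and grips with 20 to 120 N. Pads are 22 mm wide; open, the fingers measure 114 mm over their backs; the gripper's body (76 mm by 85 mm) begins 54 mm behind the grasp point. The pads swing forward as they close: fully open they stand 13 mm farther back than shut.
Start: joints at [1.276, 0.116, 1.442, -0, 1.584, -0.038], TCP at [0.171, 0.653, 0.25] pointing down, gripper open.
Joint ranges: [-2.83, 2.83], [-0.83, 2.19], [0.07, 2.5], [-1.14, 4.28], [0.01, 3], [-2.97, 2.97]. Speed limits (rad/s): [1.89, 1.89, 2.22, 3.14, 3.14, 3.14].

### API

Orientations are given as a unit quaternion [w, x, y, z].
In Python, from workcell import r gives the robot as it stands. The module is installed in compiled form; this text tells all that it offers.
- The arm moves only by the tool move_arm, never from a script. Its arguments are lists of equal length, an entry for each row: "offset": the shift along the tool's x, y, z in units of 0.15 m (1.0 is 0.15 m), a list of three; "turn": the turn, a rotation vector about the tool's x, y, z in units of pi rad (1.0 is pi rad), a list of three; "jaw": the closure, from 0 (fully open) to 1 (shut). A call has 1 to 12 rows; each row is the pose to reach, as a shift and turn from the pose commanded when the call began, along the tool's axes at that moment, turning the shorter way round; what a row does not reach only later rows make up. A row lasts 1/8 s, in which the tool goes at most 62.5 mm and 10.7 degrees, less where a joint would pass 70% of its speed; a pose out of reach is approached as far as the arm can. A call with a number of a shift or a turn outside -1 to 1 is refused whole. A call with a gripper value outside its range is refused whole. The fingers move at their own pace and stop on an object; "grip_force" is the grip in N (left out, the last holds). Time passes only in rows, so rows that repeat a pose let the fingers close. It gives the time, the measured TCP pose, the force, the opening and the grip force at its end, in the units of the state.
- r.get_obs(): the state, without advancing time (a new reading comes with each control period).
- r.snapshot(name): name is "side" or "top"; returns a dict with "pixels" (384x512x3 uint8, red, green, blue), "range_z" (384x512 float32, m along the optical axis (not along the pixel's ray), 0 where there is no reading), "fx", "fy", "cx", "cy" (pixels), "xyz" and "rotation" of the camera in the world. Camera axes: x right, y up, looking along -z (the intrinsics and any distortion apply to the point x, -y, -z); pixel columns grow to the right and rows downward; lengths in m; the calibration is good to about 2 mm. A picture is of the moment at which its call begins.
- r.hand_in(): hands the job in; it is judged then, once.
The state is a dict: "time": time; "qpos": joint angles; "joint_vel": joint speeds; "joint_efforts": joint torques, N m; "tcp_pos": TCP position; "tool_rot": TCP orientation; "wrist_force": force on the tool from outside, world axes, zero at the start; "torque": the same for the moment, N m; "width": finger opening in m; "finger_force": force on a finger pad.
Only numpy, scipy, OpenCV 4.12 (cv2) and the standard library are available. Lean on these libraries where they do the work, as an engineer would, in place of code of your own. Each camera call takes 0.05 s, during which the arm holds its last target. There are 200 camera calls.

### The job

First move the white carton out of the way of the gauge's yellow pull plate and set it upright on the blue mat. Then unlock the gauge by pressing its black knob down, turning it counter-clockwise as far as it goes and letting it spring up again; after that draw the pull plate out until the blue pointer stands beside the red mark, without pulling past the mark, hold it there for two seconds, and ease the plate back fully home without letting it snap. Do not disturb the bottle, the jar or the wooden cone.

Things in the scene. Friction and masses are not known exactly. Their poses are not given: they have to be found in the camera images.
- gauge: Bench spring gauge, fixed to the counter: green housing 110 x 92 mm, top at 52 mm. Origin on the counter on the pull axis. The plate is drawn out along the gauge's own -x (horizontal); y is to the side, z up. Housing spans x = -45 to +65 mm and y = -46 to +46 mm; its front face is at x = -45 mm. Round it: a grey chest of drawers 205 mm high at the right of the work, a blue vice 125 mm high at its near left.
- pull_plate (a point): Centre of the yellow upright pull plate: 10 mm thick along the gauge's x, 60 mm wide along y, from 12 to 75 mm above the counter. At rest its back face stands 50 mm in front of the housing; in that gap lies only a thin rod on the axis, top at 25 mm, so fingers put down into the gap (tips 33 mm or more above the counter) can hook the plate from behind. Axes as the gauge.
- drawbar (a joint): How far the plate is drawn out, m: 0 fully home, at most 0.075. A spring pulls it home: about 3.5 N at the start, plus 1.2 N per 10 mm. While locked it moves only about 2 mm.
- pointer (a point): The tip of the blue pointer on the housing's top; it is carried by the pull plate, towards the gauge's -x. Axes as the gauge.
- mark_point (a point): The middle of the red mark, 10 mm long along the gauge's x, fixed at the edge of the scale on the housing's top. The pointer starts 42 to 60 mm on its +x side. Axes as the gauge: the pointer is at the mark when both have the same gauge x.
- knob_grip (a point): The black lock knob on the housing's top: the point on its vertical axis half-way up its bar grip. The bar is 40 mm long along this point's x, 14 mm thick along its y, and reaches 13 mm above and 12 mm below the point; a disc of 36 mm lies below the bar. Its lower face is 10 mm clear of the housing's top when up. The point turns and sinks with the knob.
- lockknob (a joint): Turn of the knob, rad: 0 locked (white line at the red dot), 1.25 free (its stop; line at the green dot). Grows counter-clockwise seen from above. It turns past 0.15 only while pressed down at least 5 mm; friction is slight.
- plunger (a joint): How far the knob is pressed down, m: 0 up, 0.008 at the bottom. A spring lifts it: 3 N at the top, 7 N at the bottom.
- carton_center (a point): Centre of the loose white carton, 51 mm wide along this point's x, 71 mm long along its y, 41 mm high, about 0.12 kg; it stands in front of the pull plate. z up.
- mat: Thin blue square mat, 90 x 90 mm, flat on the counter, on one side or the other of the plate's path. Origin at its centre; it does not raise what stands on it.
- bottle_center (a point): Half height of a loose white oil bottle with a red spout, 50 mm in diameter, 140 mm high, at the other side of the plate's path. Leave alone.
- jar_center (a point): Half height of a loose brown jar with a black cap, 47 mm in diameter, 77 mm high, beside the housing. Leave alone.
- cone_center (a point): Half height of a loose wooden ring cone, 60 mm across the foot, 172 mm high. Leave alone.

How it is judged:
On the way, in this order (a step that is already met when the one before it is completed fails the run):
1. the carton stands upright on the mat, its centre within 25 mm of the mat's centre (horizontal distance between carton_center and mat below 0.025 m and height (world z) of carton_center below 0.025 m and angle between carton_center's own z axis and vertical below 0.1 rad), for 0.3 s.
2. the knob is turned past 1.0 rad and has sprung up to within 3 mm (value of joint lockknob above 1 rad and value of joint plunger below 0.003 m), for 0.2 s.
3. the pointer stands within 5 mm of the middle of the red mark for 1.5 s (x of pointer in the frame of mark_point between -0.005 and 0.005 m), for 1.5 s.
At the end, for the whole second after the job is handed in: The pull plate is home (within 4 mm), the knob is up (within 3 mm) and turned past 1.0 rad, and the carton stands upright on the mat with its centre within 25 mm of the mat's centre (all of step 1 and all of step 2 and value of joint drawbar below 0.004 m); the robot touches nothing.
It fails at once if the pointer is pulled more than 10 mm past the middle of the mark (x of pointer in the frame of mark_point below -0.01 m).
It fails at once if the plate snaps back (faster than 0.4 m/s) (velocity of joint drawbar below -0.4 m/s).
It fails at once if the bottle is moved more than 20 mm or tipped (distance of bottle_center from where it was at the start of the episode above 0.02 m or angle between bottle_center's own z axis and vertical above 0.3 rad).
It fails at once if the jar is moved more than 20 mm or tipped (distance of jar_center from where it was at the start of the episode above 0.02 m or angle between jar_center's own z axis and vertical above 0.3 rad).
It fails at once if the cone is moved more than 20 mm or tipped (distance of cone_center from where it was at the start of the episode above 0.02 m or angle between cone_center's own z axis and vertical above 0.3 rad).
It also fails if it takes over 64 s, if anything falls off the work surface, if the arm or the gripper's body presses on something with over 40 N, if the wrist force passes 120 N, or if a joint passes its speed limit or range.

## Working session

There is one attempt and no reset: what is moved stays moved. The work goes in short steps, Python scripts to look and compute and a tool call to move; the robot and the scene stay as the last step left them, time stands still between calls to the robot, and variables do not carry over. Pictures are saved under pics/ and viewed, at most 10 in all, crops included, and the job is handed in when it is done.

Besides the shell and the picture viewer there is one more tool, called after "Emit:" by a JSON object that holds its "api" and its "payload", one argument or row to a line. move_arm: Moves the arm, as the interface text tells. Its arguments: {"type":"object","properties":{"offset":{"type":"array"},"turn":{"type":"array"},"jaw":{"type":"array"},"grip_force":{"type":"number"}},"required":["offset","turn","jaw"]}

```bash
mkdir -p pics
cat > h.py <<'E'
import numpy as np, cv2
from workcell import r
def pts(s):
    h,w=s["range_z"].shape; u,v=np.meshgrid(np.arange(w),np.arange(h)); d=s["range_z"]
    c=np.stack([(u-s["cx"])/s["fx"]*d,-(v-s["cy"])/s["fy"]*d,-d],-1)
    R=np.array(s["rotation"]); 
    if R.shape!=(3,3):
        from scipy.spatial.transform import Rotation as Q
        q=R.ravel(); R=Q.from_quat([q[1],q[2],q[3],q[0]]).as_matrix()
    P=c@R.T+np.array(s["xyz"]); P[d==0]=np.nan
    return P
E
python3 - <<'E'
from h import *
ims=[]
for n in("top","side"):
    s=r.snapshot(n); np.savez(n+"0.npz",**s)
    cv2.imwrite(f"pics/{n}0.png",cv2.resize(s["pixels"][:,:,::-1],(800,600)))
    print(n,s["xyz"],s["rotation"],s["fx"],s["cx"],s["cy"],(s["range_z"]>0).mean())
print(r.get_obs())
E
```

```text
top [ 0.31711039 -0.00100875  0.94629578] [ 0.76324305  0.08463672 -0.07166725 -0.63652217] 427.22308278612917 239.65217802620225 193.42730448717455 0.9961293538411459
side [ 0.5684325  -0.50365101  0.939586  ] [0.9596643  0.27493786 0.02058605 0.05504377] 439.60935741535275 258.17459017711144 189.16821536832555 0.9884999593098959
{'time': 0.1, 'qpos': array([ 1.27624972e+00,  1.16433919e-01,  1.44221502e+00,  2.32049787e-05,
        1.58399707e+00, -3.77923432e-02]), 'joint_vel': array([ 2.91053297e-04, -1.95980848e-03, -3.94355363e-04, -5.36854798e-04,
        1.27596651e-03, -4.93335796e-05]), 'joint_efforts': array([ 1.59075895e-03, -7.33666492e+01, -6.33794546e+01,  9.08870948e-05,
        5.24634190e-03, -2.73862400e-05]), 'tcp_pos': array([0.17136343, 0.65272416, 0.24962847]), 'tool_rot': array([-9.85568230e-05,  1.28024635e-01,  9.91770848e-01, -5.17501189e-04]), 'wrist_force': array([-0.05507226, -0.37121984,  0.74452492]), 'torque': array([0.01003178, 0.02098199, 0.0184158 ]), 'finger_force': 0.0, 'width': 0.0856742017601105}
```

View pics/top0.png

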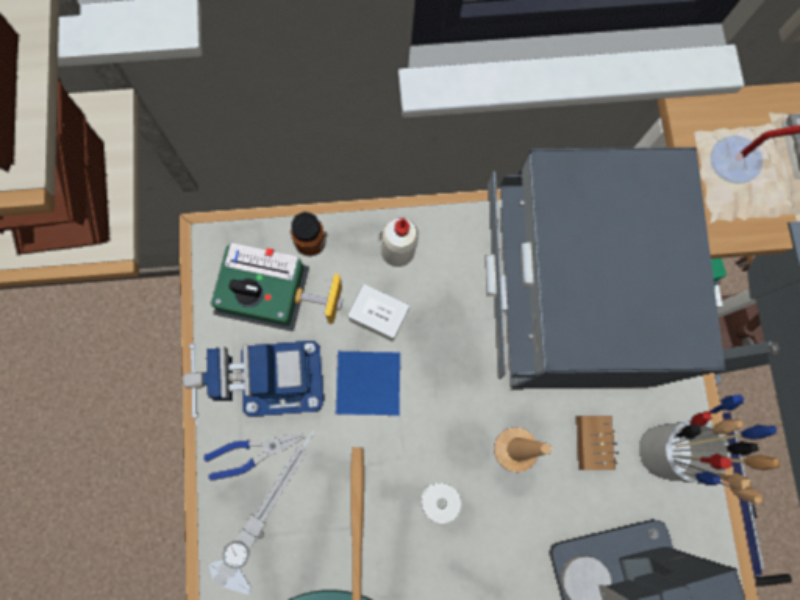

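View pics/side0.png

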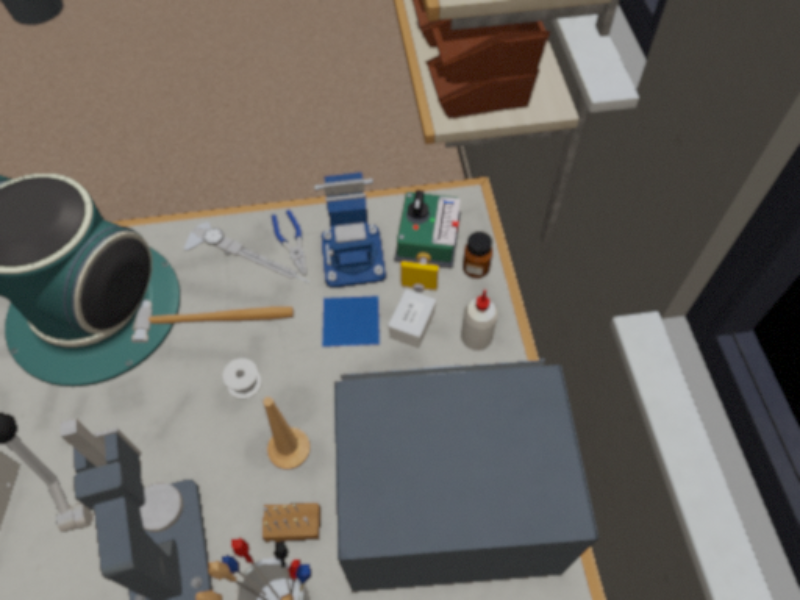

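The top view shows the gauge at (258,285), plate (333,297), carton (378,312), mat (368,383), knob (247,290), red mark (269,252), blue pointer (237,257), bottle (400,240), jar (307,232), cone (517,450). The plate is drawn to the right in the image. The side view shows the same things.

```bash
cat > m.py <<'E'
from h import *
def comp(mask,P,name,lo=6):
    n,l,st,c=cv2.connectedComponentsWithStats(mask.astype(np.uint8))
    for i in range(1,n):
        if st[i,4]>=lo:
            p=P[l==i]; q=np.nanmedian(p,0)
            print(name,st[i,4],c[i].round(1),"med",q.round(4),"z90",np.nanpercentile(p[:,2],90).round(3))
def run(top,full=True):
    for n,s in top.items():
        P=pts(s); hsv=cv2.cvtColor(s["pixels"],cv2.COLOR_RGB2HSV); H,S,V=[hsv[...,i].astype(int) for i in range(3)]
        print("==",n)
        ok=(P[...,0]>.25)&(P[...,0]<.85)&(P[...,1]>-.2)&(P[...,1]<.45)
        comp(ok&(H>22)&(H<32)&(S>170)&(V>120),P,"yellow",15)
        comp(ok&((H<6)|(H>174))&(S>140)&(V>100)&(P[...,2]>.03),P,"red",3)
        comp(ok&(H>105)&(H<125)&(S>140)&(P[...,2]>.04)&(P[...,2]<.07),P,"blue",3)
        comp(ok&(H>45)&(H<75)&(S>150)&(V>130),P,"greendot",2)
        for nm,m in (("mat",(H>100)&(H<120)&(S>150)&(P[...,2]<.012)),("housing",(H>60)&(H<90)&(S>100)&(abs(P[...,2]-.052)<.006)),
              ("carton",(S<40)&(V>150)&(abs(P[...,2]-.041)<.006)),("knob",(V<60)&(abs(P[...,2]-.085)<.02)),("yellowtop",(H>20)&(H<34)&(S>130)&(abs(P[...,2]-.075)<.006))):
            m=(m&ok).astype(np.uint8); k,l,st,c=cv2.connectedComponentsWithStats(m)
            for i in range(1,k):
                if st[i,4]>25:
                    p=P[l==i]; rc=cv2.minAreaRect((p[:,:2]*1000).astype(np.float32))
                    print(nm,st[i,4],c[i].round(0),"rect mm",np.round(rc[0],1),np.round(rc[1],1),round(rc[2],1),"z",np.median(p[:,2]).round(4))
E
python3 - <<'E'
from m import *
run({n:dict(np.load(n+"0.npz")) for n in("top","side")})
s=dict(np.load("top0.npz")); s2=dict(np.load("side0.npz"))
a=cv2.resize(s["pixels"][145:250,125:275,::-1],(800,560),interpolation=cv2.INTER_CUBIC)
cv2.imwrite("pics/c0.png",a)
E
```

```text
== top
red 60 [256.9 145.1] med [0.6077 0.0149 0.1139] z90 0.127
red 14 [172.  160.6] med [0.5607 0.1909 0.0588] z90 0.061
red 9 [171. 190.] med [0.4969 0.1804 0.0516] z90 0.054
blue 3 [195.3 226.7] med [0.4277 0.1115 0.0562] z90 0.067
blue 11 [196. 235.] med [0.4127 0.109  0.0445] z90 0.045
blue 3 [197. 246.] med [0.3901 0.1021 0.0442] z90 0.044
blue 39 [180.4 252.9] med [0.3685 0.1321 0.0567] z90 0.066
mat 1486 [235. 245.] rect mm [411.5  25. ] [84.6 84.2] 10.1 z 0.001
mat 86 [173. 261.] rect mm [351.3 143. ] [69.9 20.7] 86.6 z 0.0103
mat 26 [144. 303.] rect mm [254.7 193.1] [ 5.1 27.7] 19.6 z 0.0109
housing 907 [165. 188.] rect mm [512.5 199.6] [106.9  87. ] 89.0 z 0.0517
carton 756 [242. 199.] rect mm [508.4  27.7] [71. 51.] 74.3 z 0.0401
knob 48 [79. 52.] rect mm [761. 441.] [11.2 21.2] 71.4 z 0.0905
knob 211 [ 66. 123.] rect mm [593.7 423. ] [148.8   3.8] 18.3 z 0.096
knob 251 [195. 145.] rect mm [598.9 145.7] [35.8 37.3] 82.6 z 0.0765
knob 202 [157. 186.] rect mm [496.9 205.1] [32.3 33.2] 42.2 z 0.0821
knob 28 [339. 245.] rect mm [ 440.4 -186.3] [ 0.6 27.3] 10.9 z 0.0843
yello
[... 220 characters left out ...]
[0.4983 0.1811 0.0523] z90 0.054
red 56 [308.4 193.2] med [0.6112 0.009  0.1138] z90 0.125
blue 182 [225.9 164.9] med [0.4063 0.111  0.0445] z90 0.055
greendot 2 [276.  140.5] med [0.5237 0.195  0.0547] z90 0.055
mat 113 [227. 178.] rect mm [412.6  99.8] [79. 23.] 11.6 z 0.0103
mat 986 [224. 205.] rect mm [412.9  24. ] [83.5 86.1] 8.0 z 0.0008
housing 435 [269. 146.] rect mm [516.8 196.3] [109.1  83.9] 89.9 z 0.0514
carton 548 [264. 200.] rect mm [511.1  25.4] [73.6 51.1] 75.0 z 0.0401
knob 114 [267. 133.] rect mm [499.1 202.3] [33.8 33.2] 59.1 z 0.0744
knob 175 [306. 156.] rect mm [601.8 141.9] [33.7 36.5] 5.2 z 0.0764
yellowtop 99 [268. 171.] rect mm [514.2  87.6] [11.5 58.3] 88.0 z 0.0736
```

View pics/c0.png

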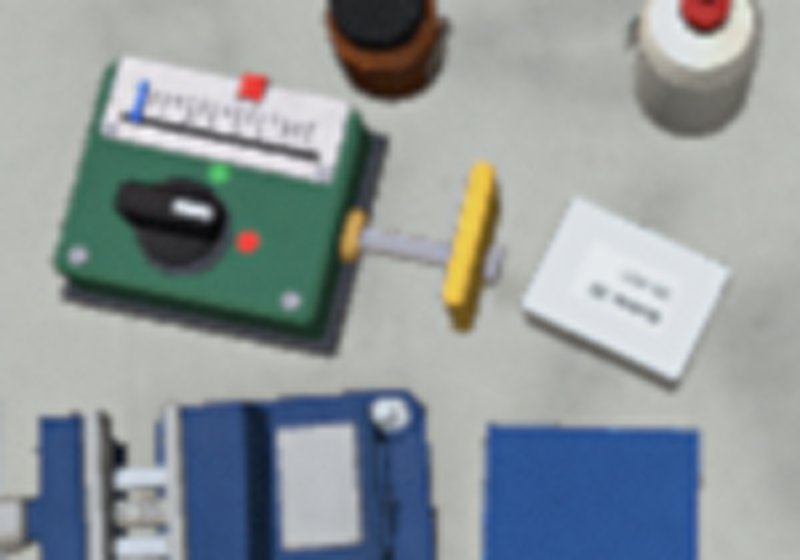

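```bash
cat > g.py <<'E'
import numpy as np,sys
from h import r
from scipy.spatial.transform import Rotation as Q
def go(x,y,z,yaw):
    """numbers from the present pose to TCP x,y,z tool down with tool y at yaw deg (mod 180)"""
    o=r.get_obs(); q=o["tool_rot"]; R0=Q.from_quat([q[1],q[2],q[3],q[0]])
    best=None
    for k in(0,180):
        a=np.radians(yaw+k); ty=np.array([np.cos(a),np.sin(a),0]); tz=np.array([0,0,-1.]); tx=np.cross(ty,tz)
        v=(R0.inv()*Q.from_matrix(np.stack([tx,ty,tz],1))).as_rotvec()
        if best is None or np.linalg.norm(v)<np.linalg.norm(best): best=v
    off=R0.inv().apply(np.array([x,y,z])-o["tcp_pos"])/.15
    print("t",o["time"].round(2),"off",off.round(3),"turn",(best/np.pi).round(3),"tcp",o["tcp_pos"].round(4),"w",round(o["width"],4),"F",np.round(o["wrist_force"],1),"q",np.round(o["qpos"],2))
if __name__=="__main__": go(*map(float,sys.argv[1:5]))
E
python3 - <<'E'
from m import *; from g import go
s=dict(np.load("top0.npz")); P=pts(s)
hsv=cv2.cvtColor(s["pixels"],cv2.COLOR_RGB2HSV)
sub=np.zeros(P.shape[:2],bool); sub[157:172,144:160]=1
m=sub&(hsv[...,0]>100)&(hsv[...,0]<128)&(hsv[...,1]>90)
print("pointer px",np.argwhere(m)[:, ::-1].tolist()); print(P[m].round(4))
s2=dict(np.load("side0.npz")); P2=pts(s2); hsv=cv2.cvtColor(s2["pixels"],cv2.COLOR_RGB2HSV)
m=(hsv[...,0]>100)&(hsv[...,0]<128)&(hsv[...,1]>90)&(abs(P2[...,0]-.55)<.04)&(abs(P2[...,1]-.24)<.03)
print("side",np.argwhere(m)[:, ::-1].tolist(),P2[m].round(4))
ok=(P[...,2]>.15)&(P[...,0]>.3)&(P[...,0]<.65)&(P[...,1]<.1); print("chest max y",np.nanmax(P[...,1][ok]))
v=(P[...,2]>.09)&(P[...,0]>.25)&(P[...,0]<.46)&(P[...,1]>.05)&(P[...,1]<.33); print("vice hi",np.nanmin(P[v],0),np.nanmax(P[v],0))
k=(abs(P[...,0]-.5)<.03)&(abs(P[...,1]-.205)<.03)
for a,b in((.062,.078),(.08,.115)):
    z=k&(P[...,2]>a)&(P[...,2]<b); rc=cv2.minAreaRect((P[z][:,:2]*1000).astype(np.float32)); print("knob",a,rc,np.median(P[z],0))
print(r.tips_ahead); go(.51,.0265,.25,-15.5)
E
```

```text
pointer px [[151, 161], [152, 161], [151, 162], [151, 163], [150, 164], [151, 164], [150, 165], [151, 165], [149, 166], [150, 166], [151, 166], [150, 167], [151, 167]]
[[0.5516 0.236  0.0565]
 [0.5517 0.2335 0.0577]
 [0.5495 0.2356 0.056 ]
 [0.5471 0.2348 0.057 ]
 [0.545  0.237  0.0548]
 [0.5446 0.2341 0.0579]
 [0.5417 0.2354 0.0592]
 [0.5435 0.2347 0.0536]
 [0.5397 0.2376 0.0569]
 [0.5408 0.2362 0.0542]
 [0.5414 0.2343 0.0533]
 [0.5374 0.2344 0.0588]
 [0.5392 0.2337 0.0534]]
side [[285, 129]] [[0.5432 0.2356 0.0542]]
chest max y -0.09688519014371125
vice hi [0.34666001 0.09842223 0.09000425] [0.43437539 0.22824605 0.1259416 ]
knob 0.062 ((496.9546813964844, 203.9409942626953), (34.495086669921875, 34.551815032958984), 71.75587463378906) [0.48951406 0.20602209 0.06797865]
knob 0.08 ((497.5980529785156, 206.65599060058594), (40.472511291503906, 14.159941673278809), 88.20233917236328) [0.49629736 0.20566465 0.09219824]
0.019Traceback (most recent call last):
  File "<stdin>", line 15, in <module>
  File "g.py", line 13, in go
    print("t",o["time"].round(2),"off",off.round(3),"turn",(best/np.pi).round(3),"tcp",o["tcp_pos"].round(4),"w",round(o["width"],4),"F",np.round(o["wrist_force"],1),"q",np.round(o["qpos"],2))
              ^^^^^^^^^^^^^^^
AttributeError: 'float' object has no attribute 'round'
```

```bash
sed -i 's/o\["time"\].round(2)/round(o["time"],2)/' g.py; python3 g.py .51 .0265 .25 -15.5
```

```text
t 0.1 off [-3.244e+00 -3.465e+00  1.000e-03] turn [-0.    -0.    -0.496] tcp [0.1714 0.6527 0.2496] w 0.0857 F [-0.1 -0.4  0.7] q [ 1.28  0.12  1.44  0.    1.58 -0.04]
```

Emit:
{"api": "move_arm", "payload": {
  "offset": [
    [-0.85,-0.9,0],
    [-0.85,-0.9,0],
    [-0.85,-0.9,0],
    [-0.85,-0.9,0],
    [-0.85,-0.9,0]
  ],
  "turn": [
    [0,0,0.04],
    [0,0,0.08],
    [0,0,0.12],
    [0,0,0.16],
    [0,0,0.16]
  ],
  "jaw": [0,0,0,0,0]
}}

```text
time: 0.72
tcp_pos: [0.2607, 0.4895, 0.2503]
tool_rot: [-0.0, 0.371, 0.929, 0.0]
wrist_force: [0.1, -0.1, -0.4]
width: 0.0857
finger_force: 0.0
```

```bash
python3 g.py .51 .0265 .25 -15.5
```

```text
t 0.72 off [-3.331e+00 -1.094e+00  2.000e-03] turn [ 0.    -0.     0.344] tcp [0.2607 0.4895 0.2503] w 0.0857 F [ 0.1 -0.1 -0.4] q [ 1.04 -0.15  1.7   0.    1.59  0.22]
```

Emit:
{"api": "move_arm", "payload": {
  "offset": [
    [-1,-0.33,0],
    [-1,-0.33,0],
    [-1,-0.33,0],
    [-1,-0.33,0],
    [-1,-0.33,0]
  ],
  "turn": [
    [0,0,0.04],
    [0,0,0.08],
    [0,0,0.12],
    [0,0,0.16],
    [0,0,0.16]
  ],
  "jaw": [0,0,0,0,0]
}}

```text
time: 1.35
tcp_pos: [0.3352, 0.351, 0.2501]
tool_rot: [-0.0, 0.589, 0.808, -0.0]
wrist_force: [0.1, -0.2, -0.5]
width: 0.0855
finger_force: 0.0
```

```bash
python3 g.py .51 .0265 .25 -15.5
```

```text
t 1.35 off [-2.417e+00  4.450e-01  1.000e-03] turn [-0.     0.     0.185] tcp [0.3352 0.351  0.2501] w 0.0855 F [ 0.1 -0.2 -0.5] q [ 0.76 -0.31  1.83  0.    1.61  0.44]
```

Emit:
{"api": "move_arm", "payload": {
  "offset": [
    [-1,0.18,0],
    [-1,0.18,0],
    [-1,0.18,0],
    [-1,0.18,0],
    [-1,0.18,0]
  ],
  "turn": [
    [0,0,0.04],
    [0,0,0.08],
    [0,0,0.12],
    [0,0,0.16],
    [0,0,0.185]
  ],
  "jaw": [0.2,0.2,0.2,0.2,0.2]
}}

```text
time: 1.98
tcp_pos: [0.4065, 0.2164, 0.2501]
tool_rot: [-0.0, 0.796, 0.606, -0.0]
wrist_force: [0.4, 1.3, -0.9]
width: 0.0684
finger_force: 0.0
```

```bash
python3 g.py .51 .0265 .25 -15.5
```

```text
t 1.98 off [-1.036  1.002  0.   ] turn [-0.  0.  0.] tcp [0.4065 0.2164 0.2501] w 0.0684 F [ 0.4  1.3 -0.9] q [ 0.43 -0.36  1.88  0.    1.63  0.7 ]
```

Emit:
{"api": "move_arm", "payload": {
  "offset": [
    [-1,1,0.1],
    [-1,1,0.2],
    [-1,1,0.3],
    [-1,1,0.4],
    [-1,1,0.5],
    [-1,1,0.6]
  ],
  "turn": [
    [0,0,0],
    [0,0,0],
    [0,0,0],
    [0,0,0],
    [0,0,0],
    [0,0,0]
  ],
  "jaw": [0.2,0.2,0.2,0.2,0.2,0.2]
}}

```text
time: 2.72
tcp_pos: [0.5105, 0.0321, 0.1596]
tool_rot: [-0.0, 0.796, 0.606, -0.0]
wrist_force: [-0.2, 0.1, 0.6]
width: 0.0681
finger_force: 0.0
```

```bash
python3 g.py .51 .0265 .03 -15.5
python3 - <<'E'
from h import *
s=r.snapshot("top"); s2=r.snapshot("side")
cv2.imwrite("pics/c1.png",np.hstack([cv2.resize(x["pixels"][110:290,a:a+190,::-1],(400,380)) for x,a in((s,120),(s2,190))]))
E
```

```text
t 2.73 off [-0.037  0.007  0.864] turn [-0. -0.  0.] tcp [0.5105 0.0321 0.1596] w 0.0681 F [-0.2  0.1  0.6] q [ 0.01 -0.21  1.9   0.    1.45  0.28]
```

View pics/c1.png

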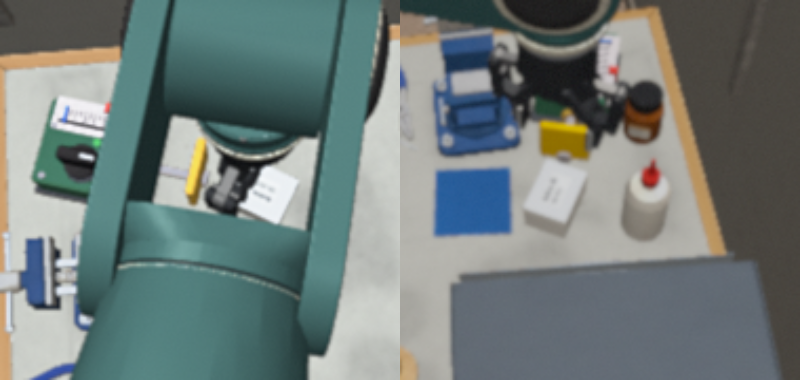

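The picture shows the gripper above the carton, with the carton, mat and bottle unmoved and no contact.

Emit:
{"api": "move_arm", "payload": {
  "offset": [
    [-0.05,0.007,0.25],
    [-0.05,0.007,0.5],
    [-0.05,0.007,0.7],
    [-0.05,0.007,0.8],
    [-0.05,0.007,0.86],
    [-0.05,0.007,0.86],
    [-0.05,0.007,0.86],
    [-0.05,0.007,0.86],
    [-0.05,0.007,0.86],
    [-0.05,0.007,0.86]
  ],
  "turn": [
    [0,0,0],
    [0,0,0],
    [0,0,0],
    [0,0,0],
    [0,0,0],
    [0,0,0],
    [0,0,0],
    [0,0,0],
    [0,0,0],
    [0,0,0]
  ],
  "jaw": [0.2,0.2,0.2,0.2,0.2,0.2,0.5,0.6,0.6,0.6],
  "grip_force": 30
}}

```text
time: 4.08
tcp_pos: [0.5102, 0.0237, 0.0324]
tool_rot: [0.0, 0.797, 0.605, 0.001]
wrist_force: [-0.1, 0.4, 7.3]
width: 0.0493
finger_force: 32.2
```

```bash
python3 g.py .412 .0235 .055 -15.5
```

```text
t 4.08 off [-0.177 -0.63  -0.152] turn [ 0.    -0.    -0.001] tcp [0.5102 0.0237 0.0324] w 0.0493 F [-0.1  0.4  7.3] q [-0.   -0.09  2.02  0.    1.21  0.27]
```

Emit:
{"api": "move_arm", "payload": {
  "offset": [
    [0,0,-0.08],
    [0,0,-0.16],
    [-0.05,-0.15,-0.16],
    [-0.1,-0.35,-0.16],
    [-0.14,-0.5,-0.16],
    [-0.18,-0.63,-0.16],
    [-0.18,-0.63,-0.16],
    [-0.18,-0.63,-0.08],
    [-0.18,-0.63,-0.02],
    [-0.18,-0.63,0],
    [-0.18,-0.63,0],
    [-0.18,-0.63,0]
  ],
  "turn": [
    [0,0,0],
    [0,0,0],
    [0,0,0],
    [0,0,0],
    [0,0,0],
    [0,0,0],
    [0,0,0],
    [0,0,0],
    [0,0,0],
    [0,0,0],
    [0,0,0],
    [0,0,0]
  ],
  "jaw": [0.6,0.6,0.6,0.6,0.6,0.6,0.6,0.6,0.6,0.6,0.6,0.6]
}}

```text
time: 5.58
tcp_pos: [0.4116, 0.0231, 0.0321]
tool_rot: [-0.0, 0.797, 0.605, -0.0]
wrist_force: [-11.2, -1.5, 22.9]
width: 0.0498
finger_force: 34.9
```

```bash
python3 g.py .412 .0235 .03 -15.5
```

```text
t 5.58 off [0.003 0.002 0.014] turn [-0.     0.    -0.001] tcp [0.4116 0.0231 0.0321] w 0.0498 F [-11.2  -1.5  22.9] q [-0.01 -0.34  2.22  0.    1.26  0.27]
```

Emit:
{"api": "move_arm", "payload": {
  "offset": [
    [0,0,-0.01],
    [0,0,-0.01],
    [0,0,-0.01],
    [0,0,-0.01],
    [0,0,-0.2],
    [0,0,-0.5],
    [0,0,-0.8],
    [0,0,-1],
    [0,0,-1]
  ],
  "turn": [
    [0,0,0],
    [0,0,0],
    [0,0,0],
    [0,0,0],
    [0,0,0],
    [0,0,0],
    [0,0,0],
    [0,0,0],
    [0,0,0]
  ],
  "jaw": [0.6,0.2,0.15,0.15,0.15,0.15,0.15,0.15,0.15]
}}

```text
time: 6.7
tcp_pos: [0.4121, 0.0231, 0.1836]
tool_rot: [0.001, 0.797, 0.605, 0.002]
wrist_force: [0.5, -0.2, -0.7]
width: 0.0726
finger_force: 0.0
```

Run:
```python
from m import *; from g import go
s={n:r.snapshot(n) for n in("top","side")}
run(s); go(.4975,.2055,.20,-1.8)
```

```text
== top
red 65 [257. 145.] med [0.6077 0.0143 0.1145] z90 0.13
red 12 [172.1 160.6] med [0.5603 0.1909 0.0583] z90 0.06
blue 7 [192. 252.] med [0.375  0.1081 0.0564] z90 0.062
mat 190 [243. 260.] rect mm [385.2   7.8] [26.5 59.3] 10.3 z 0.0008
housing 402 [149. 186.] rect mm [499.5 222.9] [61.  59.1] 88.2 z 0.0518
carton 101 [241. 254.] rect mm [391.8   8.2] [24.5 21.2] 76.7 z 0.0394
knob 205 [ 65. 123.] rect mm [594.3 422.8] [149.2   4.5] 18.4 z 0.0964
knob 229 [195. 145.] rect mm [600.1 145.2] [34.3 36.4] 1.8 z 0.0769
knob 178 [156. 186.] rect mm [496.8 204.9] [31.8 33. ] 43.5 z 0.0837
knob 29 [341. 245.] rect mm [ 440.5 -186.7] [ 0.6 26.9] 10.5 z 0.0844
== side
yellow 296 [268.  174.9] med [0.5147 0.0853 0.0567] z90 0.074
red 8 [291.1 142.9] med [0.5624 0.189  0.0592] z90 0.061
red 4 [265.5 144.5] med [0.4983 0.1809 0.0518] z90 0.053
red 55 [308.7 193.1] med [0.612  0.0087 0.1143] z90 0.125
blue 124 [221.8 165.5] med [0.397  0.1085 0.0445] z90 0.053
greendot 2 [276.  140.5] med [0.5236 0.1964 0.053 ] z90 0.053
mat 37 [227. 178.] rect mm [409.9  97.3] [13.  29.9] 87.3 z 0.0101
mat 27 [209. 195.] rect mm [370.1  45.6] [24.7 10. ] 72.8 z 0.0014
mat 148 [237. 212.] rect mm [443.   15.5] [26.4 60.2] 7.7 z 0.0012
mat 83 [213. 217.] rect mm [391.9 -16.4] [25.4 47.6] 64.6 z 0.0007
housing 428 [269. 146.] rect mm [517.4 195.6] [107.2  84. ] 89.5 z 0.0515
carton 556 [224. 197.] rect mm [414.9  22.9] [73.4 50.9] 74.0 z 0.04
knob 102 [267. 133.] rect mm [499.2 201.1] [32.2 30.7] 52.5 z 0.0762
knob 171 [306. 156.] rect mm [602.9 141. ] [34.2 35.5] 33.6 z 0.0761
yellowtop 102 [268. 171.] rect mm [515.1  88.5] [11.6 56.1] 84.8 z 0.0733
t 6.8 off [ 1.326  0.227 -0.128] turn [-0.     0.    -0.077] tcp [0.4112 0.0231 0.1808] w 0.0723 F [ 0.8 -0.1 -0.2] q [-0.01 -0.47  2.06 -0.    1.55  0.27]
```

Carton placed near (413,23) mm against mat centre (412,24.5); yaw kept, upright.

Emit:
{"api": "move_arm", "payload": {
  "offset": [
    [0.3,0.07,-0.1],
    [0.6,0.14,-0.1],
    [0.8,0.2,-0.1],
    [1,0.22,-0.1],
    [1,0.22,-0.1],
    [1,0.22,-0.1]
  ],
  "turn": [
    [0,0,-0.02],
    [0,0,-0.04],
    [0,0,-0.07],
    [0,0,-0.077],
    [0,0,-0.077],
    [0,0,-0.077]
  ],
  "jaw": [0.4,0.5,0.5,0.5,0.5,0.5]
}}

```text
time: 7.55
tcp_pos: [0.483, 0.1583, 0.1953]
tool_rot: [-0.0, 0.718, 0.696, -0.001]
wrist_force: [-0.3, -0.1, -0.6]
width: 0.0423
finger_force: 0.0
```

```bash
python3 g.py .498 .205 .13 -1.8
```

```text
t 7.55 off [0.315 0.091 0.435] turn [-0.  0.  0.] tcp [0.483  0.1583 0.1953] w 0.0423 F [-0.3 -0.1 -0.6] q [ 0.27 -0.23  1.86 -0.    1.51  0.3 ]
```

Emit:
{"api": "move_arm", "payload": {
  "offset": [
    [0.2,0.05,0.1],
    [0.315,0.091,0.25],
    [0.315,0.091,0.38],
    [0.315,0.091,0.435],
    [0.315,0.091,0.435]
  ],
  "turn": [
    [0,0,0],
    [0,0,0],
    [0,0,0],
    [0,0,0],
    [0,0,0]
  ],
  "jaw": [0.5,0.5,0.5,0.5,0.5]
}}

```text
time: 8.18
tcp_pos: [0.4983, 0.2047, 0.1309]
tool_rot: [-0.0, 0.718, 0.696, -0.0]
wrist_force: [0.8, -0.7, 0.3]
width: 0.0429
finger_force: 0.0
```

```bash
python3 g.py .498 .205 .09 -1.8;  python3 - <<'E'
from h import *
s=r.snapshot("top"); s2=r.snapshot("side")
cv2.imwrite("pics/c2.png",np.hstack([cv2.resize(x["pixels"][b:b+110,a:a+120,::-1],(400,367),interpolation=cv2.INTER_CUBIC) for x,a,b in((s,110,140),(s2,215,85))]))
E
```

```text
t 8.18 off [ 0.002 -0.002  0.272] turn [-0.  0. -0.] tcp [0.4983 0.2047 0.1309] w 0.0429 F [ 0.8 -0.7  0.3] q [ 0.34 -0.12  1.88 -0.    1.39  0.37]
```

View pics/c2.png

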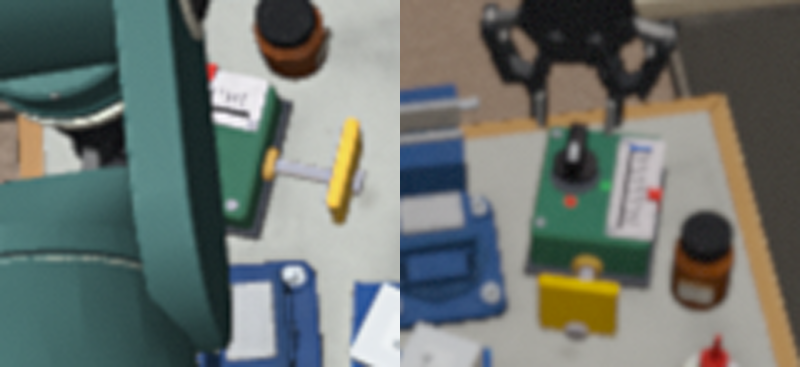

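The side view has the knob (575,150) midway between the fingertips (542 and 612). The knob is still locked. I'll go down and grip.

Emit:
{"api": "move_arm", "payload": {
  "offset": [
    [0,0,0.12],
    [0,0,0.22],
    [0,0,0.265],
    [0,0,0.265],
    [0,0,0.265],
    [0,0,0.265],
    [0,0,0.265],
    [0,0,0.265]
  ],
  "turn": [
    [0,0,0],
    [0,0,0],
    [0,0,0],
    [0,0,0],
    [0,0,0],
    [0,0,0],
    [0,0,0],
    [0,0,0]
  ],
  "jaw": [0.5,0.5,0.5,0.5,0.95,0.95,0.95,0.95],
  "grip_force": 40
}}

```text
time: 9.28
tcp_pos: [0.4983, 0.2056, 0.0916]
tool_rot: [-0.0, 0.718, 0.696, -0.0]
wrist_force: [-6.0, 0.2, 2.0]
width: 0.0127
finger_force: 43.8
```

Emit:
{"api": "move_arm", "payload": {
  "offset": [
    [0,0,0.03],
    [0,0,0.055],
    [0,0,0.055],
    [0,0,0.055]
  ],
  "turn": [
    [0,0,0],
    [0,0,0],
    [0,0,0],
    [0,0,0]
  ],
  "jaw": [0.95,0.95,0.95,0.95]
}}

```text
time: 9.78
tcp_pos: [0.4984, 0.2057, 0.084]
tool_rot: [-0.0, 0.718, 0.696, 0.0]
wrist_force: [-8.7, -1.3, 9.6]
width: 0.013
finger_force: 44.9
```

Emit:
{"api": "move_arm", "payload": {
  "offset": [
    [0,0,0],
    [0,0,0],
    [0,0,0],
    [0,0,0],
    [0,0,0],
    [0,0,0],
    [0,0,0],
    [0,0,0],
    [0,0,0],
    [0,0,0],
    [0,0,0]
  ],
  "turn": [
    [0,0,-0.04],
    [0,0,-0.08],
    [0,0,-0.12],
    [0,0,-0.16],
    [0,0,-0.2],
    [0,0,-0.24],
    [0,0,-0.28],
    [0,0,-0.32],
    [0,0,-0.36],
    [0,0,-0.39],
    [0,0,-0.39]
  ],
  "jaw": [0.95,0.95,0.95,0.95,0.95,0.95,0.95,0.95,0.95,0.95,0.95]
}}

```text
time: 11.15
tcp_pos: [0.499, 0.2063, 0.0843]
tool_rot: [0.001, 0.186, 0.983, 0.001]
wrist_force: [-2.0, 5.5, 6.1]
width: 0.0128
finger_force: 44.3
```

```bash
python3 -c "
from g import *
go(.498,.205,.084,70);o=r.get_obs();print(o['torque'],o['finger_force'])"
```

```text
t 11.15 off [ 0.003 -0.011  0.002] turn [ 0.001  0.    -0.008] tcp [0.499  0.2063 0.0843] w 0.0128 F [-2.   5.5  6.1] q [ 0.34 -0.08  1.92  0.    1.3  -0.85]
[1.09399442 0.37180409 0.03831234] 44.25118267536163
```

Emit:
{"api": "move_arm", "payload": {
  "offset": [
    [0,0,-0.025],
    [0,0,-0.055],
    [0,0,-0.055],
    [0,0,-0.055],
    [0,0,-0.055],
    [0,0,-0.055],
    [0,0,-0.2],
    [0,0,-0.4],
    [0,0,-0.6],
    [0,0,-0.6]
  ],
  "turn": [
    [0,0,0],
    [0,0,0],
    [0,0,0],
    [0,0,0],
    [0,0,0],
    [0,0,0],
    [0,0,0],
    [0,0,0],
    [0,0,0],
    [0,0,0]
  ],
  "jaw": [0.95,0.95,0.95,0.5,0.5,0.5,0.5,0.5,0.5,0.5]
}}

```text
time: 12.4
tcp_pos: [0.4994, 0.2057, 0.1755]
tool_rot: [0.002, 0.187, 0.982, 0.001]
wrist_force: [0.9, 0.1, 0.2]
width: 0.0426
finger_force: 0.0
```

Run:
```python
from m import *; from g import go
s=r.snapshot("side"); P=pts(s); np.savez("side1.npz",**s)
k=(abs(P[...,0]-.5)<.03)&(abs(P[...,1]-.205)<.03)&(P[...,2]>.084)&(P[...,2]<.105)
rc=cv2.minAreaRect((P[k][:,:2]*1000).astype(np.float32)); print(rc,np.median(P[k],0),k.sum())
run({"side":s})
cv2.imwrite("pics/c3.png",cv2.resize(s["pixels"][100:200,225:335,::-1],(660,600),interpolation=cv2.INTER_CUBIC))
go(.5135,.089,.2,89)
```

```text
((500.6878967285156, 203.16746520996094), (14.973088264465332, 39.04521560668945), 68.5967788696289) [0.50006688 0.20193836 0.09151407] 94
== side
yellow 295 [267.9 174.9] med [0.5147 0.0852 0.0577] z90 0.075
red 8 [291.1 142.9] med [0.5624 0.1886 0.0585] z90 0.061
red 4 [265.5 144.5] med [0.4984 0.1807 0.0533] z90 0.054
red 57 [308.7 193. ] med [0.6119 0.0092 0.1148] z90 0.126
blue 186 [226.  164.9] med [0.4073 0.11   0.0448] z90 0.055
greendot 3 [275.7 140.7] med [0.5236 0.1944 0.0548] z90 0.056
mat 26 [240. 154.] rect mm [432.3 173.2] [10.2 30.8] 17.9 z 0.01
mat 83 [226. 178.] rect mm [412.  101.2] [79.2 25. ] 13.8 z 0.0101
mat 28 [209. 195.] rect mm [373.3  47.8] [10.2 24.7] 9.6 z 0.0019
mat 150 [237. 211.] rect mm [442.9  15.4] [27.  59.1] 7.3 z 0.0008
mat 85 [212. 217.] rect mm [392.7 -16.4] [24.  49.3] 63.8 z 0.0009
housing 395 [269. 147.] rect mm [516.4 194.4] [ 83.7 107.1] 0.5 z 0.0515
carton 543 [224. 197.] rect mm [415.2  24.3] [71.9 52.1] 75.0 z 0.0402
knob 160 [266. 132.] rect mm [497.6 197.7] [20.4 38. ] 55.3 z 0.0797
knob 172 [306. 156.] rect mm [602.7 141.8] [34.1 37.5] 32.7 z 0.0765
yellowtop 99 [268. 171.] rect mm [514.1  88.1] [10.9 58.3] 88.9 z 0.074
t 12.45 off [-0.377 -0.687 -0.175] turn [ 0.     0.    -0.114] tcp [0.4988 0.2056 0.1738] w 0.0429 F [0.6 0.3 0.1] q [ 0.34 -0.15  1.83 -0.    1.46 -0.85]
```

View pics/c3.png

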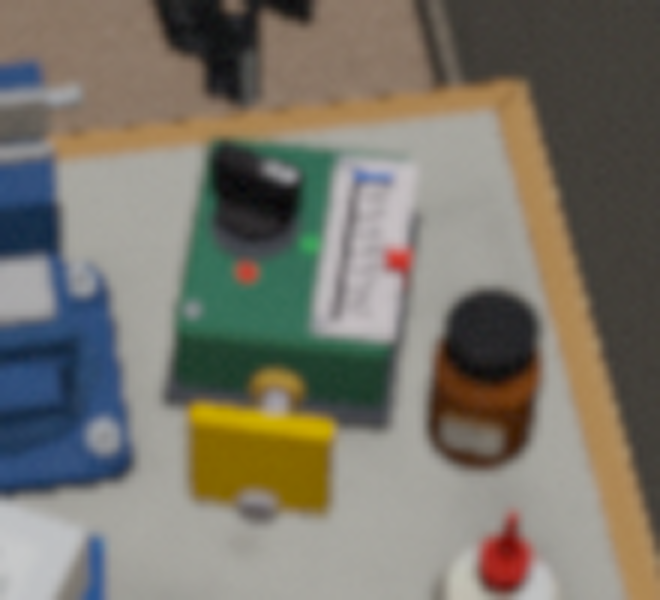

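The side picture shows the knob's white line (280,172) turned to the green dot (308,244) and the knob up. The pointer is at (375,177) and the red mark at (398,261), about 44 mm apart.

Emit:
{"api": "move_arm", "payload": {
  "offset": [
    [-0.1,-0.2,-0.03],
    [-0.2,-0.4,-0.03],
    [-0.3,-0.55,0],
    [-0.375,-0.685,0],
    [-0.375,-0.685,0.1],
    [-0.375,-0.685,0.15],
    [-0.375,-0.685,0.15]
  ],
  "turn": [
    [0,0,-0.03],
    [0,0,-0.06],
    [0,0,-0.09],
    [0,0,-0.113],
    [0,0,-0.113],
    [0,0,-0.113],
    [0,0,-0.113]
  ],
  "jaw": [0.5,0.5,0.5,0.5,0.5,0.5,0.5]
}}

```text
time: 13.32
tcp_pos: [0.5125, 0.0899, 0.1493]
tool_rot: [-0.001, 0.011, 1.0, -0.0]
wrist_force: [-0.6, -0.6, 0.4]
width: 0.0427
finger_force: 0.0
```

```bash
python3 g.py .513 .0893 .058 89
```

```text
t 13.32 off [-0.004 -0.004  0.609] turn [-0.    -0.001 -0.001] tcp [0.5125 0.0899 0.1493] w 0.0427 F [-0.6 -0.6  0.4] q [ 0.12 -0.18  1.89  0.    1.43 -1.43]
```

Emit:
{"api": "move_arm", "payload": {
  "offset": [
    [0,-0.004,0.2],
    [0,-0.004,0.4],
    [0,-0.004,0.52],
    [0,-0.004,0.6],
    [0,-0.004,0.6],
    [0,-0.004,0.6],
    [0,-0.004,0.6],
    [0,-0.004,0.6],
    [0,-0.004,0.6],
    [0,-0.004,0.6]
  ],
  "turn": [
    [0,0,0],
    [0,0,0],
    [0,0,0],
    [0,0,0],
    [0,0,0],
    [0,0,0],
    [0,0,0],
    [0,0,0],
    [0,0,0],
    [0,0,0]
  ],
  "jaw": [0.5,0.5,0.5,0.5,0.5,0.7,0.9,0.98,0.98,0.98],
  "grip_force": 40
}}

```text
time: 14.58
tcp_pos: [0.5136, 0.0889, 0.0615]
tool_rot: [0.001, 0.011, 1.0, 0.0]
wrist_force: [-2.0, 2.1, 7.3]
width: 0.0092
finger_force: 40.9
```

Run:
```python
from m import *; from g import go
s=r.snapshot("side"); np.savez("side2.npz",**s)
t=r.snapshot("top"); np.savez("top2.npz",**t)
cv2.imwrite("pics/c4.png",np.hstack([cv2.resize(x["pixels"][b:b+110,a:a+120,::-1],(400,367),interpolation=cv2.INTER_CUBIC) for x,a,b in((t,120,130),(s,220,100))]))
go(.513,.0453,.058,89)
```

```text
t 14.68 off [-0.002 -0.291  0.023] turn [ 0.     0.    -0.001] tcp [0.5136 0.0889 0.0615] w 0.0093 F [-1.8  3.2  6.7] q [ 0.12 -0.1   1.98  0.    1.27 -1.43]
```

View pics/c4.png

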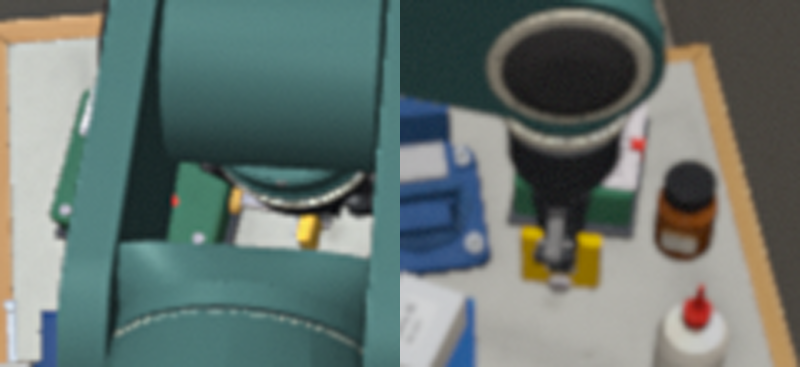

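The gripper holds the yellow plate and the arm hides the pointer, though the red mark is visible in the side view (638,145). I'll work out the pull distance from the earlier frames by casting rays.

Run:
```python
from m import *
from scipy.spatial.transform import Rotation as Q
def ray(s,u,v,z):
    q=s["rotation"].ravel(); R=Q.from_quat([q[1],q[2],q[3],q[0]])
    d=R.apply([(u-s["cx"])/s["fx"],-(v-s["cy"])/s["fy"],-1.]); c=s["xyz"]; return c+d*(z-c[2])/d[2]
def cen(px,w,box):
    x0,x1,y0,y1=box; W=w[y0:y1,x0:x1].astype(float).clip(0); v,u=np.mgrid[y0:y1,x0:x1]; return (u*W).sum()/W.sum(),(v*W).sum()/W.sum()
g=np.array([.026,1.,0])
for n,pb,mb in(("top0",(146,157,160,169),(166,179,155,166)),("side1",(283,293,127,132),(287,296,139,148))):
    s=dict(np.load(n+".npz")); I=s["pixels"].astype(int); R,G,B=I[...,0],I[...,1],I[...,2]
    p=cen(I,B-np.maximum(R,G)-25,pb); m=cen(I,R-np.maximum(G,B)-40,mb)
    for zp,zm in((.055,.058),(.057,.057),(.053,.055)):
        a=ray(s,*p,zp); b=ray(s,*m,zm); print(n,np.round(p,1),np.round(m,1),a.round(4),b.round(4),"pull mm",round((a-b)@g*1000,1))
```

```text
top0 [150.6 164. ] [171.9 160.8] [0.5453 0.2357 0.055 ] [0.5599 0.1911 0.058 ] pull mm 44.3
top0 [150.6 164. ] [171.9 160.8] [0.5448 0.2352 0.057 ] [0.5602 0.1913 0.057 ] pull mm 43.5
top0 [150.6 164. ] [171.9 160.8] [0.5458 0.2363 0.053 ] [0.5607 0.1917 0.055 ] pull mm 44.2
side1 [286.  128.9] [291.1 142.8] [0.5459 0.2355 0.055 ] [0.5624 0.1892 0.058 ] pull mm 45.8
side1 [286.  128.9] [291.1 142.8] [0.546  0.2338 0.057 ] [0.5624 0.19   0.057 ] pull mm 43.4
side1 [286.  128.9] [291.1 142.8] [0.5459 0.2371 0.053 ] [0.5623 0.1916 0.055 ] pull mm 45.2
```

Emit:
{"api": "move_arm", "payload": {
  "offset": [
    [0,-0.03,0],
    [0,-0.07,0],
    [0,-0.11,0],
    [0,-0.15,0],
    [0,-0.19,0],
    [0,-0.23,0],
    [0,-0.26,0],
    [0,-0.28,0],
    [0,-0.29,0],
    [0,-0.29,0]
  ],
  "turn": [
    [0,0,0],
    [0,0,0],
    [0,0,0],
    [0,0,0],
    [0,0,0],
    [0,0,0],
    [0,0,0],
    [0,0,0],
    [0,0,0],
    [0,0,0]
  ],
  "jaw": [0.98,0.98,0.98,0.98,0.98,0.98,0.98,0.98,0.98,0.98]
}}

```text
time: 15.92
tcp_pos: [0.5123, 0.0458, 0.0615]
tool_rot: [0.0, 0.011, 1.0, 0.001]
wrist_force: [-5.6, 7.4, 8.6]
width: 0.0094
finger_force: 41.3
```

Run:
```python
from m import *; from g import go
s=r.snapshot("side"); np.savez("side3.npz",**s)
t=r.snapshot("top"); np.savez("top3.npz",**t)
cv2.imwrite("pics/c5.png",np.hstack([cv2.resize(x["pixels"][b:b+60,a:a+60,::-1],(400,400),interpolation=cv2.INTER_CUBIC) for x,a,b in((t,140,140),(s,250,115))]))
run({"side":s})
go(.513,.0889,.0615,89)
```

```text
== side
yellow 45 [256.4 189.9] med [0.4911 0.0407 0.0653] z90 0.075
yellow 81 [273.4 192.2] med [0.5321 0.0391 0.0577] z90 0.076
red 54 [308.8 193. ] med [0.6121 0.0089 0.1136] z90 0.125
blue 184 [226.  164.9] med [0.407  0.1108 0.0445] z90 0.055
mat 52 [226. 177.] rect mm [406.1  99. ] [17.1 53.3] 89.8 z 0.01
mat 27 [209. 195.] rect mm [373.9  45.4] [10.4 22.6] 9.5 z 0.001
mat 150 [237. 212.] rect mm [451.9  14. ] [62.7 24.6] 76.5 z 0.001
mat 79 [213. 217.] rect mm [393.6 -17.1] [22.5 45.4] 68.3 z 0.0007
carton 561 [224. 197.] rect mm [415.3  23.8] [73.  51.1] 73.4 z 0.04
knob 163 [306. 156.] rect mm [602.9 140.9] [34.1 34.4] 44.3 z 0.0764
t 16.02 off [0.001 0.287 0.   ] turn [ 0.     0.    -0.001] tcp [0.5123 0.0458 0.0615] w 0.0096 F [-4.5  8.   9.4] q [ 0.04 -0.12  1.99  0.    1.27 -1.51]
```

View pics/c5.png

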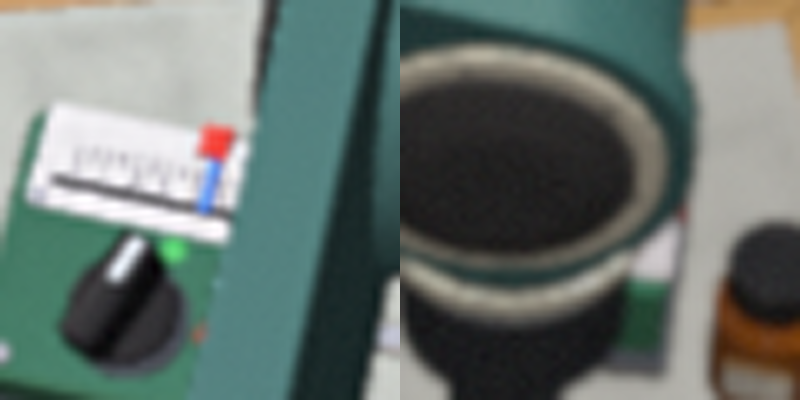

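The top view shows the blue pointer (213,160 to 205,213) in line with the red mark (217,142), off by less than 1 mm. I'll hold it there.

Emit:
{"api": "move_arm", "payload": {
  "offset": [
    [0,0,0],
    [0,0,0],
    [0,0,0],
    [0,0,0],
    [0,0,0],
    [0,0,0],
    [0,0,0],
    [0,0,0],
    [0,0,0],
    [0,0,0],
    [0,0,0],
    [0,0,0]
  ],
  "turn": [
    [0,0,0],
    [0,0,0],
    [0,0,0],
    [0,0,0],
    [0,0,0],
    [0,0,0],
    [0,0,0],
    [0,0,0],
    [0,0,0],
    [0,0,0],
    [0,0,0],
    [0,0,0]
  ],
  "jaw": [0.98,0.98,0.98,0.98,0.98,0.98,0.98,0.98,0.98,0.98,0.98,0.98]
}}

```text
time: 17.52
tcp_pos: [0.5123, 0.0459, 0.0615]
tool_rot: [0.0, 0.011, 1.0, 0.001]
wrist_force: [-4.9, 7.9, 8.6]
width: 0.0094
finger_force: 41.3
```

Emit:
{"api": "move_arm", "payload": {
  "offset": [
    [0,0,0],
    [0,0,0],
    [0,0,0],
    [0,0,0],
    [0,0,0],
    [0,0,0],
    [0,0,0],
    [0,0,0]
  ],
  "turn": [
    [0,0,0],
    [0,0,0],
    [0,0,0],
    [0,0,0],
    [0,0,0],
    [0,0,0],
    [0,0,0],
    [0,0,0]
  ],
  "jaw": [0.98,0.98,0.98,0.98,0.98,0.98,0.98,0.98]
}}

```text
time: 18.52
tcp_pos: [0.5123, 0.0459, 0.0615]
tool_rot: [0.0, 0.011, 1.0, 0.001]
wrist_force: [-4.2, 8.8, 8.8]
width: 0.0096
finger_force: 41.3
```

Emit:
{"api": "move_arm", "payload": {
  "offset": [
    [0,0.03,0],
    [0,0.06,0],
    [0,0.09,0],
    [0,0.12,0],
    [0,0.15,0],
    [0,0.18,0],
    [0,0.21,0],
    [0,0.24,0],
    [0,0.265,0],
    [0,0.28,0],
    [0,0.29,0],
    [0,0.292,0]
  ],
  "turn": [
    [0,0,0],
    [0,0,0],
    [0,0,0],
    [0,0,0],
    [0,0,0],
    [0,0,0],
    [0,0,0],
    [0,0,0],
    [0,0,0],
    [0,0,0],
    [0,0,0],
    [0,0,0]
  ],
  "jaw": [0.98,0.98,0.98,0.98,0.98,0.98,0.98,0.98,0.98,0.98,0.98,0.98]
}}

```text
time: 20.02
tcp_pos: [0.5136, 0.0893, 0.0615]
tool_rot: [0.001, 0.011, 1.0, 0.0]
wrist_force: [0.1, 3.2, 7.3]
width: 0.0097
finger_force: 41.0
```

Emit:
{"api": "move_arm", "payload": {
  "offset": [
    [0,0.007,0],
    [0,0.013,0],
    [0,0.013,0]
  ],
  "turn": [
    [0,0,0],
    [0,0,0],
    [0,0,0]
  ],
  "jaw": [0.98,0.98,0.98]
}}

```text
time: 20.4
tcp_pos: [0.5136, 0.0911, 0.0615]
tool_rot: [0.001, 0.011, 1.0, 0.0]
wrist_force: [-0.8, 2.4, 6.4]
width: 0.0091
finger_force: 41.0
```

Emit:
{"api": "move_arm", "payload": {
  "offset": [
    [0,0.007,0],
    [0,0.013,0],
    [0,0.013,0]
  ],
  "turn": [
    [0,0,0],
    [0,0,0],
    [0,0,0]
  ],
  "jaw": [0.98,0.98,0.98]
}}

```text
time: 20.78
tcp_pos: [0.5137, 0.0914, 0.0616]
tool_rot: [0.001, 0.011, 1.0, -0.002]
wrist_force: [-2.2, -15.9, 8.0]
width: 0.0096
finger_force: 41.7
```

Emit:
{"api": "move_arm", "payload": {
  "offset": [
    [0,-0.012,0],
    [0,-0.012,0],
    [0,-0.012,0],
    [0,-0.012,0],
    [0,-0.012,0],
    [0,-0.012,-0.1],
    [0,-0.012,-0.3],
    [0,-0.012,-0.5],
    [0,-0.012,-0.8],
    [0,-0.012,-0.9],
    [0,-0.012,-0.9]
  ],
  "turn": [
    [0,0,0],
    [0,0,0],
    [0,0,0],
    [0,0,0],
    [0,0,0],
    [0,0,0],
    [0,0,0],
    [0,0,0],
    [0,0,0],
    [0,0,0],
    [0,0,0]
  ],
  "jaw": [0.98,0.8,0.6,0.5,0.5,0.5,0.5,0.5,0.5,0.5,0.5]
}}

```text
time: 22.15
tcp_pos: [0.5134, 0.0911, 0.1968]
tool_rot: [0.001, 0.011, 1.0, 0.0]
wrist_force: [-0.5, -0.1, -0.2]
width: 0.0426
finger_force: 0.0
```

Run:
```python
from m import *; from g import go
s=r.snapshot("side"); t=r.snapshot("top"); run({"side":s})
cv2.imwrite("pics/c6.png",np.hstack([cv2.resize(x["pixels"][b:b+120,a:a+120,::-1],(400,400),interpolation=cv2.INTER_CUBIC) for x,a,b in((t,125,130),(s,215,100))]))
go(.5,.09,.2,89)
```

```text
== side
yellow 297 [268.1 174.9] med [0.5148 0.0852 0.0571] z90 0.075
red 8 [291.1 142.9] med [0.5624 0.1883 0.058 ] z90 0.06
red 56 [308.6 193.1] med [0.6119 0.0096 0.1142] z90 0.125
blue 184 [226.  164.9] med [0.4065 0.1104 0.0448] z90 0.055
greendot 2 [275.5 141. ] med [0.5225 0.1941 0.0536] z90 0.054
mat 73 [224. 178.] rect mm [400.3  98.8] [56.  24.1] 15.6 z 0.01
mat 26 [209. 195.] rect mm [373.6  45.9] [10.3 21.7] 9.1 z 0.0009
mat 150 [237. 212.] rect mm [452.3  14. ] [60.7 25.5] 75.9 z 0.0011
mat 83 [212. 217.] rect mm [391.9 -16. ] [24.2 49.1] 62.8 z 0.0012
housing 256 [269. 149.] rect mm [505.1 183.8] [ 79.1 109.9] 17.2 z 0.0514
carton 548 [224. 197.] rect mm [415.2  24.6] [73.2 51.7] 74.2 z 0.04
carton 28 [160. 238.] rect mm [287.  -98.8] [32.5 16.6] 74.5 z 0.0357
knob 169 [306. 156.] rect mm [602.6 141.9] [33.7 36.7] 42.7 z 0.0764
yellowtop 100 [268. 171.] rect mm [514.2  88.5] [11.1 58.2] 87.6 z 0.0736
t 22.25 off [ 0.085 -0.009 -0.037] turn [-0.    -0.    -0.001] tcp [0.5127 0.091  0.1945] w 0.0424 F [-0.5 -0.3 -0.3] q [ 0.13 -0.2   1.84 -0.    1.51 -1.42]
```

View pics/c6.png

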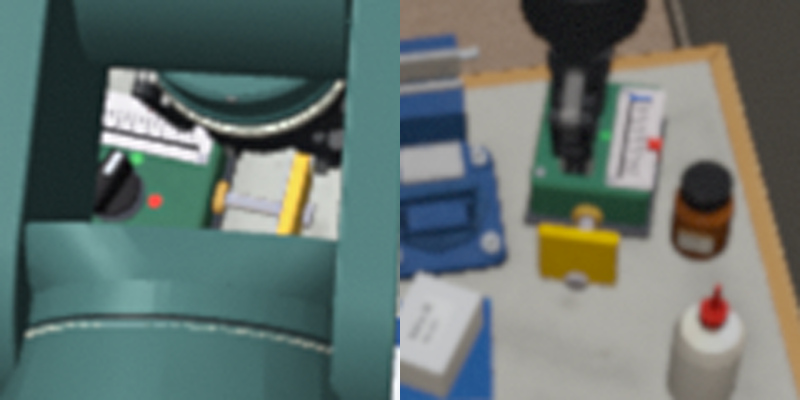

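The plate is back home: yellow centroid (268.1,174.9), the same as at the start. The knob's line is at the green dot, the carton is upright on the mat, and the gripper touches nothing.

```bash
python3 -c "
from workcell import r
print(r.hand_in())"
```

```text
the job is handed in; nothing more can be done
None
```

I handed the job in at about 22 s of the 64 s; the simulator gave no verdict, but the last pictures show the carton upright on the mat, the knob unlocked and up, and the plate home after a hold of over 2 s at the mark, with the bottle and jar unmoved and the arm never near the cone (not re-measured).

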